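# Release the ratchet pawl and lower the mould press arm

## Task

Close the bench mould press: press the pad of the red pawl down to free the ratchet, then push the press arm down by its black grip, past the teeth, until its rubber foot rests on the aluminium mould. Only press and push with the fingers, lift nothing, leave the pawl released and the mould, tin, beaker and brass insert where they are, and finish clear of everything.

Things in the scene. Friction and masses are not known exactly. Their poses are not given: they have to be found in the camera images.
- press: Green bench press, fixed to the table. Base plate 110 mm (its x) by 330 mm (its y, from -140 to +190) by 20 mm high; origin on the table under the plate, z up. The arm works in the press's own y-z plane (x = 0). Two pairs of upright green cheeks (each pair 50 mm wide over x): the arm's at y = -40, up to z = 140, and the pawl's at y = -105, up to z = 175. The pawl lies at the -y end, the arm points to +y.
- hinge_pin (a point): The arm's hinge pin on the press, at y = -40, z = 120 in the press frame; axis along the press's x. Fixed to the press.
- press_arm (a joint): Angle of the press arm in rad: 0 = fully raised (arm 0.65 rad above level), growing as it goes down; 0.65 = level, with its rubber foot on the mould, which stops it. The hinge is stiff: the arm stays where it is left and takes about 5 to 9 N at the grip to push down. With the pawl engaged (start: 0.01 to 0.11) a ratchet tooth stops it at about 0.13 to 0.15.
- grip_top (a point): Middle of the upper face of the black grip at the end of the steel arm, 170 mm along the arm from the hinge and 10 mm above its centre line (moves with the arm). The grip is 70 mm long along the arm (135 to 205 mm from the hinge), 36 mm wide and 20 mm thick, with a flat top. About 230 mm above the table when fully raised and 130 mm when down. Site axes: those of the press, turned with the arm by the joint angle (so at joint value 0 they are the press's).
- pawl (a joint): Angle of the red rocker pawl in rad: 0 = nose engaged in the teeth (start), growing as its pad is pressed down, to a stop at 0.4. From 0.18 the nose is clear of the teeth. No return spring: the pivot is stiff and the pawl stays where it is left; pressing takes about 2 to 4 N.
- pawl_pad (a point): Middle of the upper face of the pawl's red pad, 36 mm (press x) by 32 mm (press y). Start: at y = -160, z = 190 in the press frame, level, with free space below; full travel brings it about 21 mm lower and tilts it by 0.4 rad. It is 55 mm from the pawl's pivot, which lies at y = -105, z = 166 in the press frame.
- mould: Loose closed two-part aluminium mould, 70 x 70 x 64 mm, 0.5 to 1 kg, standing on the press base under the arm's foot; top 84 mm above the table. Origin: centre of its underside. Stays in place.
- tin: Bystander: upright grey tin with paper label and black cap, 50 x 85 x 130 mm (146 with cap), loose. Origin: centre of its underside. On the far side of the press.
- beaker: Bystander: amber open cup, 72 mm across, 85 mm high, loose. Origin: centre of its underside. On the far side of the press.
- insert: Bystander: brass mould insert, 45 x 60 x 22 mm with a round boss (34 mm high in all), loose. Origin: centre of its underside. On the robot's side of the press.
There are look-alikes about, which are no part of the job. Of the things like the mould, leave any that is pink, purple or turquoise; of the rest the smaller one is meant.

How it is judged:
By the outcome, as a careful person would: the job done as asked, in the order asked, and still so for the second after the job is handed in, with the robot touching nothing.
It also fails if it takes over 43 s, if anything falls off the work surface, if the arm or the gripper's body presses on something with over 40 N, if the wrist force passes 120 N, or if a joint passes its speed limit or range.

## Robot

A 6-joint arm with a two-finger parallel gripper is mounted at the origin on the work surface. World frame = base frame: x ahead of the robot, y to its left, z up, the work surface at z = 0. Lengths are in m, angles in rad, forces in N, time in s.
With the tool pointing down it reaches from about 0.35 to 0.725 m from the base axis. Payload 6 kg.
Tool frame: the origin (TCP) lies midway between the tips of the shut fingers; the grasp point (between the pads) lies 19 mm behind it; y points along the fingers, x is the direction in which the jaws open and shut, and the axes are right-handed (so a half turn about y gives the same grasp; the last joint's range is limited). The gripper opens to 85 mm and grips with 20 to 120 N. Pads are 22 mm wide; open, the fingers measure 114 mm over their backs; the gripper's body (76 mm by 85 mm) begins 54 mm behind the grasp point. The pads swing forward as they close: fully open they stand 13 mm farther back than shut.
Start: joints at [1.572, 0.04, 0.085, 0, -1.615, -0.334], TCP at [0.196, 0.567, 0.231] pointing down, gripper open.
Joint ranges: [-2.56, 2.56], [-1.29, 2.01], [-1.08, 1.49], [-3.29, 1.98], [-2.81, -0.18], [-2.99, 2.99]. Speed limits (rad/s): [2.57, 2.57, 3.01, 3.14, 3.14, 3.14].

## Interface

Orientations are given as a unit quaternion [w, x, y, z].
In Python, from rig import manip gives the robot as it stands.
- The arm moves only by the tool play_rows, never from a script. Its argument "steps" is a list of rows, each an object with "xyz": the shift along the tool's x, y, z in mm, a list of three; "dr": the turn, a rotation vector about the tool's x, y, z in degrees, a list of three; "claw": the opening, from 0 (shut) to 1 (fully open). In form: [{"xyz": [x, y, z], "dr": [wx, wy, wz], "claw": claw}, ...]. A call has 1 to 10 rows; each row is the pose to reach, as a shift and turn from the pose commanded when the call began, along the tool's axes at that moment; what a row does not reach only later rows make up. A row lasts 1/12 s, in which the tool goes at most 41.7 mm and 7.16 degrees, less where a joint would pass 70% of its speed; a pose out of reach is approached as far as the arm can. A call with a gripper value outside its range is refused whole. The fingers move at their own pace and stop on an object; "squeeze" is the grip in N (left out, the last holds). Time passes only in rows, so rows that repeat a pose let the fingers close. It gives the time, the measured TCP pose, the force and the opening at its end, in the units of the state.
- manip.get_obs(): the state, without advancing time (a new reading comes with each control period).
- manip.camera(name): name is "scene" or "top" or "wrist"; returns a dict with "image" (420x560x3 uint8, red, green, blue), "vertical_fov" (degrees; the focal length in pixels is half the picture's height over the tangent of half this angle, whatever the lens; pixels are square), "cx", "cy" (the principal point, pixels), "dist_coeffs" ([k1, k2, p1, p2, k3] as OpenCV has them; the pictures are not rectified), "extrinsics" (4x4, takes a point from camera to world coordinates). Camera axes: x right, y down, z forward; pixel columns grow to the right and rows downward; lengths in m; the calibration is good to about 2 mm. A picture is of the moment at which its call begins. There is no depth.
- manip.sign_off(): hands the job in, once; it reports no verdict.
Trained networks look in a picture, given as the dict that the camera call returned (one of the last four; its "shot" number tells which), for a name from the list of things; names that differ only in an ending like _2 or _b are one class to them, and where a whole thing is asked for, a point or a joint stands for the part that bears it (a point fixed in the world has none). Each returns a list of dicts, best first, with "p" (0 to 1); they miss things now and then, are a little off and sometimes report something else, mostly with a low value. They report only what shows in the picture. A call takes as long as a camera call. They do not tell look-alikes from the thing itself.
- manip.find_in(picture, name): "bbox" ([left, top, width, height] in pixels, round what is visible of it).
The state is a dict: "time_s": time; "q": joint angles; "qvel": joint speeds; "tau": joint torques, N m; "eef_pos": TCP position; "tcp_rot": TCP orientation; "wrist_force": force on the tool from outside, world axes, zero at the start; "ft_torque": the same for the moment, N m; "finger_gap": finger opening in m.
Only numpy, scipy, OpenCV 4.12 (cv2) and the standard library are available. Lean on these libraries where they do the work, as an engineer would, in place of code of your own. Each camera call takes 0.05 s, during which the arm holds its last target.

## Working session

There is one attempt and no reset: what is moved stays moved. The work goes in short steps, Python scripts to look and compute and a tool call to move; the robot and the scene stay as the last step left them, time stands still between calls to the robot, and variables do not carry over. Pictures are saved under pics/ and viewed, and the job is handed in when it is done.

Besides the shell and the picture viewer there is one more tool, called after "Call:" as name(argument=value, ...) on one line, values as JSON. play_rows: Moves the arm, as the interface text tells. Its arguments: {"type":"object","properties":{"steps":{"type":"array","items":{"type":"object","properties":{"xyz":{"type":"array","items":{"type":"number"}},"dr":{"type":"array","items":{"type":"number"}},"claw":{"type":"number"}}}},"squeeze":{"type":"number"}},"required":["steps"]}

```bash
mkdir -p pics; ls
cat > h.py <<'E'
import numpy as np, cv2
from rig import manip
def K(c):
    f=210/np.tan(np.radians(c["vertical_fov"])/2)
    return np.array([[f,0,c["cx"]],[0,f,c["cy"]],[0,0,1]]),np.array(c["dist_coeffs"],float)
def ray(c,uv):
    k,d=K(c);T=np.array(c["extrinsics"])
    p=cv2.undistortPoints(np.array([[uv]],float),k,d)[0,0]
    r=T[:3,:3]@np.array([p[0],p[1],1]);return T[:3,3],r/np.linalg.norm(r)
def atz(c,uv,z):
    o,r=ray(c,uv);return o+r*(z-o[2])/r[2]
def proj(c,P):
    k,d=K(c);T=np.linalg.inv(np.array(c["extrinsics"]))
    rv=cv2.Rodrigues(T[:3,:3])[0]
    return cv2.projectPoints(np.array(P,float).reshape(-1,3),rv,T[:3,3],k,d)[0][:,0]
def save(c,n,pts=None):
    im=np.array(c["image"])[:,:,::-1].copy()
    if pts is not None:
        for u,v in pts: cv2.circle(im,(int(round(u)),int(round(v))),2,(255,0,255),-1)
    cv2.imwrite("pics/"+n,im)
E
python3 - <<'E'
from h import *
import pickle
o=manip.get_obs();print(o["time_s"],o["eef_pos"],o["tcp_rot"],o["wrist_force"])
D={}
for n in ["scene","top"]:
    c=manip.camera(n);D[n]=c;save(c,n+"0.png")
    print(n,np.round(c["extrinsics"],3).tolist(),c["vertical_fov"])
    for t in ["press","grip_top","pawl_pad","pawl","mould","tin","beaker","insert"]:
        print(t,[(np.round(x["bbox"]).tolist(),round(x["p"],2)) for x in manip.find_in(c,t)][:4])
pickle.dump(D,open("d0.pkl","wb"))
print(manip.get_obs()["time_s"])
E
```

```text
pics
0.0 [0.19581051 0.56680002 0.23028763] [-0.40980802  0.4107823  -0.57550759  0.57628664] [ 0.43147597  0.56976122 -0.59046001]
scene [[0.784, 0.435, -0.443, 1.067], [0.621, -0.56, 0.549, -0.57], [-0.01, -0.705, -0.709, 0.978], [0.0, 0.0, 0.0, 1.0]] 45.83233323546002
press [([210.0, 173.0, 140.0, 142.0], 0.76)]
grip_top [([248.0, 168.0, 77.0, 99.0], 0.83)]
pawl_pad [([210.0, 224.0, 53.0, 42.0], 0.59), ([208.0, 168.0, 143.0, 148.0], 0.27)]
pawl [([207.0, 225.0, 59.0, 44.0], 0.81)]
mould [([279.0, 224.0, 35.0, 42.0], 0.82), ([208.0, 171.0, 44.0, 53.0], 0.68), ([387.0, 206.0, 54.0, 58.0], 0.64), ([341.0, 180.0, 31.0, 35.0], 0.59)]
tin [([261.0, 286.0, 45.0, 58.0], 0.9)]
beaker [([341.0, 250.0, 32.0, 45.0], 0.78)]
insert [([238.0, 230.0, 14.0, 19.0], 0.64)]
top [[0.016, -0.985, 0.172, 0.429], [-1.0, -0.012, 0.023, 0.041], [-0.021, -0.172, -0.985, 0.929], [0.0, 0.0, 0.0, 1.0]] 51.68824659426334
press [([217.0, 164.0, 194.0, 82.0], 0.82)]
grip_top [([234.0, 166.0, 125.0, 44.0], 0.61)]
pawl_pad [([334.0, 195.0, 79.0, 20.0], 0.85)]
pawl [([335.0, 193.0, 80.0, 22.0], 0.84)]
mould [([162.0, 72.0, 59.0, 67.0], 0.96), ([265.0, 191.0, 36.0, 32.0], 0.94), ([237.0, 294.0, 62.0, 62.0], 0.66), ([148.0, 169.0, 46.0, 44.0], 0.62)]
tin [([346.0, 121.0, 56.0, 54.0], 0.97)]
beaker [([259.0, 111.0, 33.0, 36.0], 0.92)]
insert [([290.0, 250.0, 32.0, 28.0], 0.95), ([218.0, 162.0, 193.0, 85.0], 0.74)]
0.9
```

View pics/scene0.png

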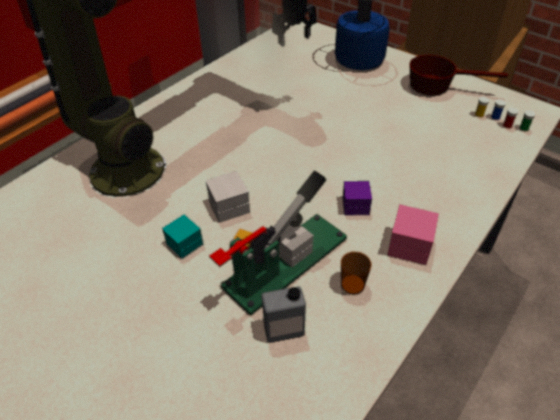

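View pics/top0.png

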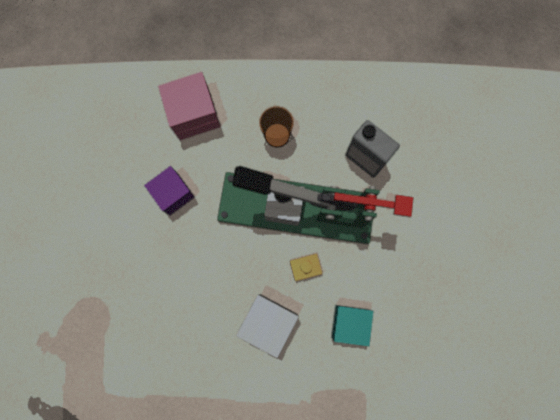

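Run:
```python
import cv2
a=cv2.imread("pics/top0.png")[155:255,205:420];cv2.imwrite("pics/topz.png",cv2.resize(a,None,fx=3.7,fy=3.7,interpolation=cv2.INTER_CUBIC))
a=cv2.imread("pics/scene0.png")[165:315,200:355];cv2.imwrite("pics/scz.png",cv2.resize(a,None,fx=4,fy=4,interpolation=cv2.INTER_CUBIC))
```

```text
(no output)
```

View pics/topz.png

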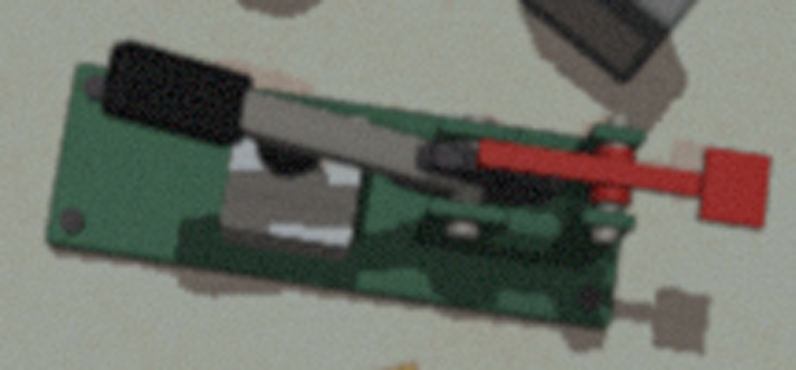

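View pics/scz.png

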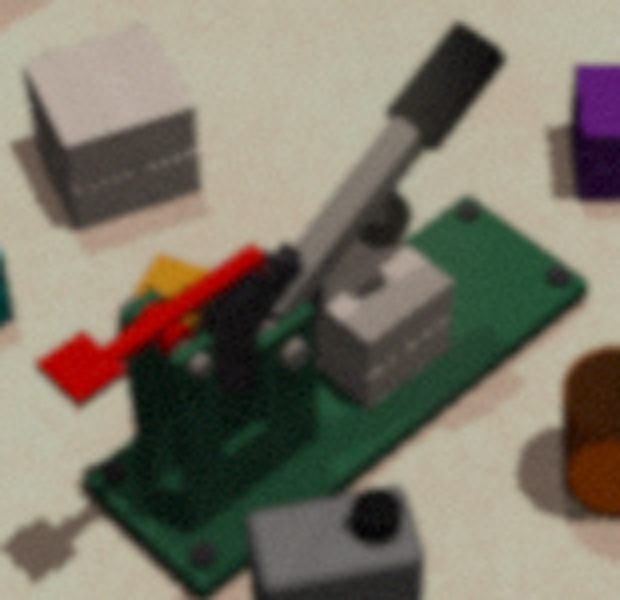

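```bash
cat > fit.py <<'E'
from h import *
import pickle
from scipy.optimize import least_squares
D=pickle.load(open("d0.pkl","rb"))
m=lambda x,y,z:(x/1e3,y/1e3,z/1e3)
top=[(m(55,190,20),(80,65)),(m(-55,190,20),(50,242)),(m(-55,-140,20),(607,322)),(m(18,-144,190),(707,150)),(m(18,-176,190),(770,155)),(m(-18,-176,190),(766,228)),(m(-18,-144,190),(700,219))]
sc=[(m(55,190,20),(583,283)),(m(-55,190,20),(467,197)),(m(-55,-140,20),(87,478)),(m(55,-140,20),(203,588)),(m(-18,-176,190),(40,365)),(m(18,-176,190),(80,403)),(m(-18,-144,190),(85,333)),(m(18,-144,190),(120,372))]
def W(p,P):
    P=np.array(P).reshape(-1,3);c,s=np.cos(p[2]),np.sin(p[2])
    return P@np.array([[c,-s,0],[s,c,0],[0,0,1]]).T+[p[0],p[1],0]
def px(v,cam): return (np.array(v)/3.7+[205,155] if cam=="top" else np.array(v)/4+[200,165])-0.4
def res(p,sel=("top","scene")):
    r=[]
    for cam,L in (("top",top),("scene",sc)):
        if cam in sel: r.append(proj(D[cam],W(p,[a for a,_ in L]))-np.array([px(b,cam) for _,b in L]))
    return np.vstack(r)
def arm(a,th): # a along,b normal,x -> press coords
    t=0.65-th
    return lambda x,l,n:(x/1e3,-.04+(l*np.cos(t)-n*np.sin(t))/1e3,.12+(l*np.sin(t)+n*np.cos(t))/1e3)
if __name__=="__main__":
    for sel in (("top",),("scene",),("top","scene")):
        s=least_squares(lambda p:res(p,sel).ravel(),[.45,0,-.1],loss="soft_l1");p=s.x
        print(sel,np.round(p,4),np.round(res(p,sel),1).tolist())
    np.save("p.npy",p)
    print("pad",W(p,m(0,-160,190)),"mould guess",W(p,m(0,70,84)))
    for th in (0.0,.06,.12):
        A=arm(0,th);G=[A(x,l,n) for n in(10,-10) for l in (135,205) for x in(-18,18)]
        print(th,"grip",W(p,A(0,170,10)))
        for cam,z,o in(("top",3.7,(205,155)),("scene",4,(200,165))):
            q=(proj(D[cam],W(p,G))+.4-o)*z;print(cam,q.round().astype(int).tolist())
E
python3 fit.py
```

```text
('top',) [ 0.588  -0.0046 -0.1376] [[-1.2, -1.3], [-2.1, 0.4], [1.5, 2.0], [0.1, -1.4], [0.9, -0.0], [0.0, 0.3], [-0.1, 0.0]]
('scene',) [ 0.5898 -0.006  -0.1332] [[2.5, -0.6], [0.2, -1.3], [-1.8, -0.1], [0.1, 1.4], [-1.3, 0.1], [-0.1, 0.7], [-0.2, -0.5], [2.2, -0.3]]
('top', 'scene') [ 0.5886 -0.0051 -0.1355] [[-1.1, -1.4], [-1.8, 0.3], [1.8, 1.6], [0.4, -1.9], [1.2, -0.6], [0.3, -0.2], [0.2, -0.5], [2.4, -0.9], [0.1, -1.7], [-2.0, -0.7], [-0.2, 0.8], [-1.5, -0.6], [-0.4, 0.1], [-0.4, -1.1], [2.0, -1.0]]
pad [[ 0.56700387 -0.16361429  0.19      ]] mould guess [[0.59808465 0.06427601 0.084     ]]
0.0 grip [[0.60069035 0.08338152 0.23084253]]
top [[267, 145], [279, 70], [138, 107], [152, 28], [242, 149], [254, 75], [115, 111], [129, 34]]
scene [[368, 107], [415, 139], [440, 3], [487, 34], [384, 117], [429, 149], [454, 15], [501, 45]]
0.06 grip [[0.60155709 0.08973661 0.22289078]]
top [[256, 146], [268, 72], [123, 109], [137, 31], [234, 150], [246, 77], [103, 114], [117, 38]]
scene [[375, 110], [421, 143], [449, 10], [496, 41], [389, 122], [434, 154], [462, 23], [508, 53]]
0.12 grip [[0.60235783 0.09560782 0.21456874]]
top [[246, 148], [258, 74], [110, 112], [124, 35], [227, 152], [238, 80], [93, 118], [106, 43]]
scene [[381, 115], [427, 147], [457, 18], [504, 48], [394, 128], [439, 160], [469, 32], [515, 62]]
```

```bash
cat >> h.py <<'E'
from scipy.spatial.transform import Rotation as Ro
def R(o):
    q=o["tcp_rot"];return Ro.from_quat([q[1],q[2],q[3],q[0]])
def to(xyz):
    o=manip.get_obs();d=R(o).inv().apply(np.array(xyz)-o["eef_pos"])*1e3;return d.round(1).tolist()
E
python3 - <<'E'
from h import *
o=manip.get_obs();print(R(o).as_matrix().round(3))
print(to([.567,-.164,.30]),to([.567,-.164,.23]))
E
```

```text
[[-0.327 -0.     0.945]
 [-0.945 -0.    -0.327]
 [ 0.    -1.     0.   ]]
[569.8, -68.7, 589.5] [569.7, 1.3, 589.5]
```

Call:
play_rows(steps=[{"xyz": [20, -40, 20], "claw": 0}, {"xyz": [40, -69, 41], "claw": 0}, {"xyz": [70, -69, 72], "claw": 0}, {"xyz": [98, -69, 101], "claw": 0}, {"xyz": [126, -69, 130], "claw": 0}, {"xyz": [154, -69, 159], "claw": 0}, {"xyz": [182, -69, 188], "claw": 0}, {"xyz": [210, -69, 217], "claw": 0}, {"xyz": [238, -69, 246], "claw": 0}, {"xyz": [266, -69, 275], "claw": 0}])

```text
invalid input
```

Call:
play_rows(steps=[{"xyz": [20, -40, 20], "dr": [0, 0, 0], "claw": 0}, {"xyz": [40, -69, 41], "dr": [0, 0, 0], "claw": 0}, {"xyz": [70, -69, 72], "dr": [0, 0, 0], "claw": 0}, {"xyz": [98, -69, 101], "dr": [0, 0, 0], "claw": 0}, {"xyz": [126, -69, 130], "dr": [0, 0, 0], "claw": 0}, {"xyz": [154, -69, 159], "dr": [0, 0, 0], "claw": 0}, {"xyz": [182, -69, 188], "dr": [0, 0, 0], "claw": 0}, {"xyz": [210, -69, 217], "dr": [0, 0, 0], "claw": 0}, {"xyz": [238, -69, 246], "dr": [0, 0, 0], "claw": 0}, {"xyz": [266, -69, 275], "dr": [0, 0, 0], "claw": 0}])

```text
time_s: 1.73
eef_pos: [0.3693, 0.2239, 0.3008]
tcp_rot: [0.411, -0.41, 0.576, -0.576]
wrist_force: [1.7, 0.5, 1.1]
finger_gap: 0.0001
```

Call:
play_rows(steps=[{"xyz": [28, 0, 29], "dr": [0, 0, 0], "claw": 0}, {"xyz": [56, 0, 58], "dr": [0, 0, 0], "claw": 0}, {"xyz": [84, 0, 87], "dr": [0, 0, 0], "claw": 0}, {"xyz": [112, 0, 116], "dr": [0, 0, 0], "claw": 0}, {"xyz": [140, 0, 145], "dr": [0, 0, 0], "claw": 0}, {"xyz": [168, 0, 174], "dr": [0, 0, 0], "claw": 0}, {"xyz": [196, 0, 203], "dr": [0, 0, 0], "claw": 0}, {"xyz": [224, 0, 232], "dr": [0, 0, 0], "claw": 0}, {"xyz": [252, 0, 261], "dr": [0, 0, 0], "claw": 0}, {"xyz": [280, 0, 290], "dr": [0, 0, 0], "claw": 0}])

```text
time_s: 2.57
eef_pos: [0.5521, -0.1357, 0.3004]
tcp_rot: [-0.41, 0.41, -0.576, 0.576]
wrist_force: [0.5, 0.8, 1.3]
finger_gap: -0.0002
```

Call:
play_rows(steps=[{"xyz": [24, 20, 25], "dr": [0, 0, 0], "claw": 0}, {"xyz": [24, 50, 25], "dr": [0, 0, 0], "claw": 0}, {"xyz": [24, 85, 25], "dr": [0, 0, 0], "claw": 0}, {"xyz": [24, 85, 25], "dr": [0, 0, 0], "claw": 0}, {"xyz": [24, 85, 25], "dr": [0, 0, 0], "claw": 0}])

```text
time_s: 2.98
eef_pos: [0.5665, -0.1646, 0.214]
tcp_rot: [0.409, -0.412, 0.577, -0.575]
wrist_force: [-0.3, 1.1, 1.3]
finger_gap: -0.0001
```

Run:
```python
from h import *
o=manip.get_obs();print(o["time_s"],o["eef_pos"],o["wrist_force"],to([.567,-.164,.19]))
for n in("scene","top","wrist"):
    c=manip.camera(n);save(c,n+"1.png",proj(c,[o["eef_pos"]]) )
a=cv2.imread("pics/top1.png")[155:255,305:445];b=cv2.imread("pics/scene1.png")[165:315,170:330]
cv2.imwrite("pics/z1.png",np.hstack([cv2.resize(x,(390,400),interpolation=cv2.INTER_CUBIC) for x in(a,b)]))
```

```text
2.9833 [ 0.5664932  -0.16461008  0.21403634] [-0.34491122  1.05043141  1.25672646] [-0.8, 24.0, 0.4]
```

View pics/z1.png

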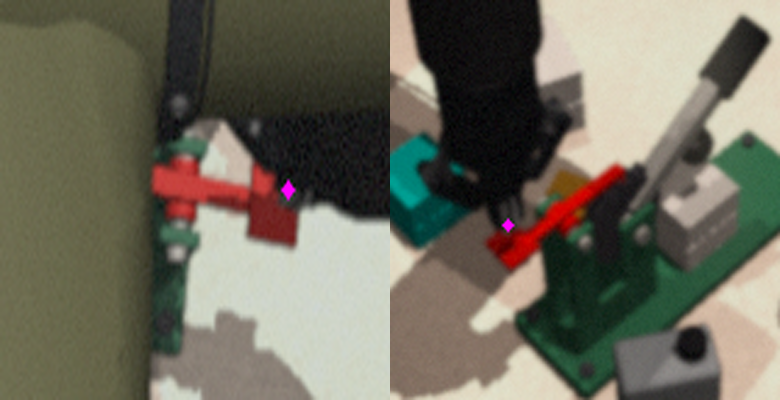

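View pics/wrist1.png

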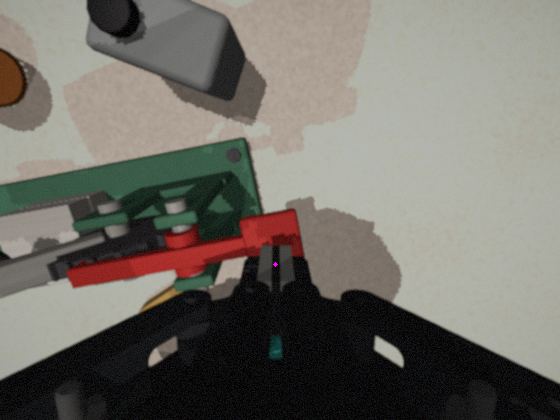

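Run:
```python
from h import *
from fit import W,m
p=np.load("p.npy")
c=manip.camera("wrist")
P=W(p,[m(18,-144,190),m(18,-176,190),m(-18,-176,190),m(-18,-144,190)])
print(P.round(3),proj(c,P).round(1).tolist())
for uv in [(240,219),(297,210),(303,256)]: print(atz(c,uv,.19))
e=manip.get_obs()["eef_pos"];e[2]=.19;print(proj(c,e))
```

```text
[[ 0.587 -0.15   0.19 ]
 [ 0.583 -0.182  0.19 ]
 [ 0.547 -0.177  0.19 ]
 [ 0.551 -0.145  0.19 ]] [[238.3, 220.2], [296.4, 209.1], [307.8, 269.4], [252.4, 279.5]]
[ 0.58734816 -0.15129406  0.19      ]
[ 0.58211787 -0.18206604  0.19      ]
[ 0.55567356 -0.17697244  0.19      ]
[[273.97247765 242.60022047]]
```

Call:
play_rows(steps=[{"xyz": [4, 8, 1], "dr": [0, 0, 0], "claw": 0}, {"xyz": [4, 16, 1], "dr": [0, 0, 0], "claw": 0}, {"xyz": [4, 21, 1], "dr": [0, 0, 0], "claw": 0}, {"xyz": [4, 25, 1], "dr": [0, 0, 0], "claw": 0}, {"xyz": [4, 29, 1], "dr": [0, 0, 0], "claw": 0}, {"xyz": [5, 32, 1], "dr": [0, 0, 0], "claw": 0}, {"xyz": [6, 34, 1], "dr": [0, 0, 0], "claw": 0}, {"xyz": [6, 34, 1], "dr": [0, 0, 0], "claw": 0}])

```text
time_s: 3.85
eef_pos: [0.5665, -0.1706, 0.1812]
tcp_rot: [-0.41, 0.41, -0.576, 0.576]
wrist_force: [0.1, -0.8, 1.7]
finger_gap: 0.0002
```

Call:
play_rows(steps=[{"xyz": [0, 3, 0], "dr": [0, 0, 0], "claw": 0}, {"xyz": [0, 6, 0], "dr": [0, 0, 0], "claw": 0}, {"xyz": [0, 9, 0], "dr": [0, 0, 0], "claw": 0}, {"xyz": [0, 11, 0], "dr": [0, 0, 0], "claw": 0}])

```text
time_s: 4.18
eef_pos: [0.5663, -0.1707, 0.17]
tcp_rot: [-0.41, 0.41, -0.576, 0.576]
wrist_force: [0.3, -2.6, 2.0]
finger_gap: 0.0001
```

Run:
```python
from h import *
o=manip.get_obs();print(o["time_s"],o["eef_pos"],o["wrist_force"],o["ft_torque"])
for n in("scene","wrist"):
    c=manip.camera(n);save(c,n+"2.png")
a=cv2.imread("pics/wrist2.png")[150:350,100:380];b=cv2.imread("pics/scene2.png")[165:315,170:330]
cv2.imwrite("pics/z2.png",np.hstack([cv2.resize(x,(390,400),interpolation=cv2.INTER_CUBIC) for x in(a,b)]))
```

```text
4.1833 [ 0.56633563 -0.17065088  0.16995683] [ 0.31409072 -2.60095094  1.99176104] [-1.24774169  0.02188644  0.06030732]
```

View pics/z2.png

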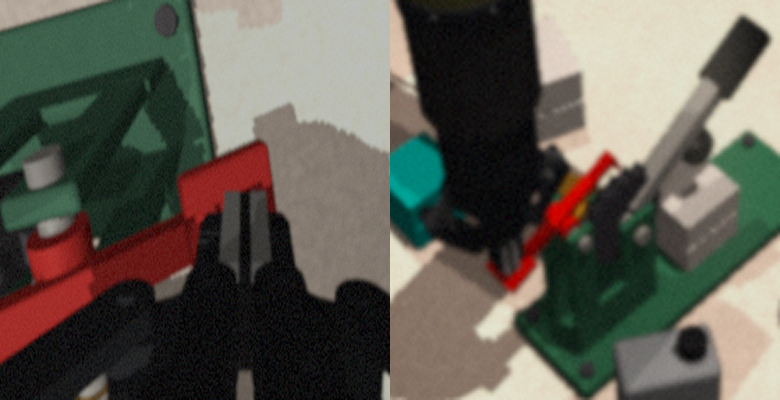

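Call:
play_rows(steps=[{"xyz": [0, -20, 0], "dr": [0, 0, 0], "claw": 0}, {"xyz": [0, -55, 0], "dr": [0, 0, 0], "claw": 0}, {"xyz": [0, -95, 0], "dr": [0, 0, 0], "claw": 0}, {"xyz": [0, -130, 0], "dr": [0, 0, 0], "claw": 0}])

```text
time_s: 4.62
eef_pos: [0.5662, -0.1695, 0.3016]
tcp_rot: [0.411, -0.411, 0.576, -0.575]
wrist_force: [0.2, 0.5, 1.1]
finger_gap: 0.0003
```

Run:
```python
from h import *
from fit import W,arm
p=np.load("p.npy")
o=manip.get_obs();print(o["time_s"],o["eef_pos"],o["wrist_force"])
for n in("scene",):
    c=manip.camera(n);save(c,n+"3.png")
b=cv2.imread("pics/scene3.png")[165:315,170:330]
cv2.imwrite("pics/z3.png",cv2.resize(b,None,fx=4,fy=4,interpolation=cv2.INTER_CUBIC))
for th in (.1,.2,.3,.4,.5,.6,.65):
    P=W(p,arm(0,th)(0,172,10))[0];print(th,P.round(4),to(P))
P=W(p,arm(0,.1)(0,172,10))[0];P[2]=.3;print(to(P))
```

```text
4.6167 [ 0.56618662 -0.16949032  0.30157505] [0.18281669 0.46066728 1.07488512]
0.1 [0.6023 0.0954 0.2184] [-262.9, 91.5, -54.7]
0.2 [0.6036 0.1044 0.2038] [-271.8, 106.1, -56.6]
0.3 [0.6046 0.112  0.1884] [-279.2, 121.5, -58.3]
0.4 [0.6054 0.118  0.1722] [-285.1, 137.6, -59.6]
0.5 [0.606  0.1223 0.1556] [-289.4, 154.3, -60.6]
0.6 [0.6064 0.125  0.1386] [-292.0, 171.3, -61.3]
0.65 [0.6065 0.1257 0.13  ] [-292.7, 179.9, -61.6]
[-263.0, 9.9, -53.9]
```

View pics/z3.png

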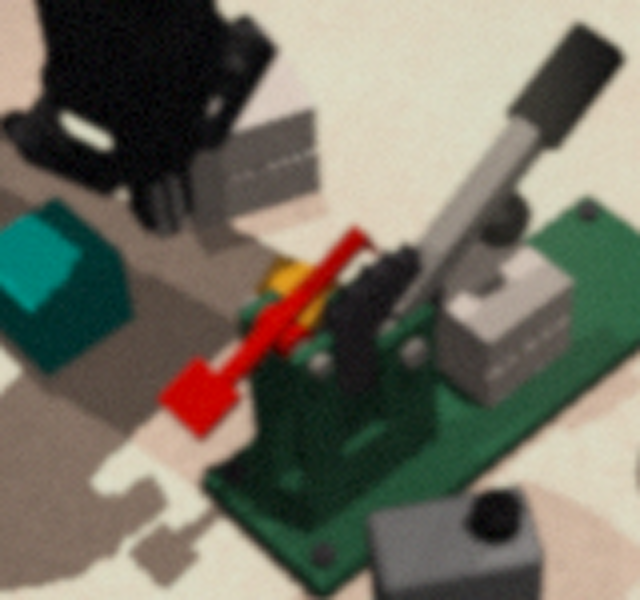

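Pawl stays tipped (pad at about (220,263) px, nose well clear of the teeth). Now over to the grip.

Call:
play_rows(steps=[{"xyz": [-35, 0, -7], "dr": [0, 0, 0], "claw": 0}, {"xyz": [-72, 0, -15], "dr": [0, 0, 0], "claw": 0}, {"xyz": [-109, 0, -22], "dr": [0, 0, 0], "claw": 0}, {"xyz": [-146, 0, -30], "dr": [0, 0, 0], "claw": 0}, {"xyz": [-183, 0, -37], "dr": [0, 0, 0], "claw": 0}, {"xyz": [-220, 0, -45], "dr": [0, 0, 0], "claw": 0}, {"xyz": [-245, 0, -50], "dr": [0, 0, 0], "claw": 0}, {"xyz": [-263, 10, -54], "dr": [0, 0, 0], "claw": 0}, {"xyz": [-263, 40, -54], "dr": [0, 0, 0], "claw": 0}, {"xyz": [-263, 55, -54], "dr": [0, 0, 0], "claw": 0}])

```text
time_s: 5.5
eef_pos: [0.6002, 0.0986, 0.2412]
tcp_rot: [0.41, -0.412, 0.577, -0.574]
wrist_force: [0.8, -0.9, -1.5]
finger_gap: -0.0
```

Run:
```python
from h import *
from fit import W,arm
p=np.load("p.npy")
o=manip.get_obs();print(o["time_s"],o["eef_pos"],o["wrist_force"])
for n in("scene","wrist"):
    c=manip.camera(n);save(c,n+"4.png",proj(c,[o["eef_pos"]]))
G=[arm(0,.1)(x,l,10) for l in (135,205) for x in(-18,18)]
print(proj(c,W(p,G)).round().tolist())
a=cv2.imread("pics/wrist4.png");b=cv2.imread("pics/scene4.png")[165:315,200:360]
cv2.imwrite("pics/z4.png",np.hstack([cv2.resize(x,(390,400),interpolation=cv2.INTER_CUBIC) for x in(a,b)]))
```

```text
5.5 [0.60024285 0.09859655 0.2411791 ] [ 0.84826355 -0.87730407 -1.53459575]
[[335.0, 248.0], [326.0, 189.0], [228.0, 299.0], [209.0, 231.0]]
```

View pics/z4.png

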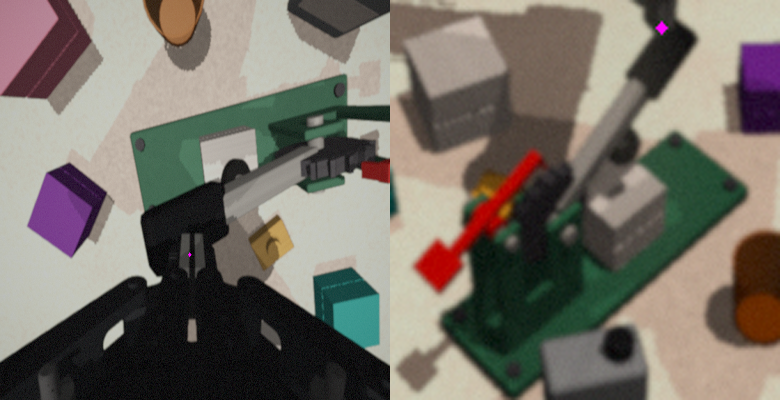

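View pics/wrist4.png

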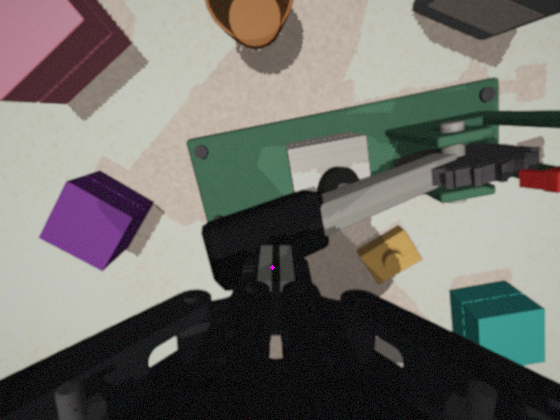

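Run:
```python
from h import *
from fit import W,arm
p=np.load("p.npy")
o=manip.get_obs();print(o["time_s"],o["eef_pos"],o["wrist_force"])
for th in (.1,.2,.3,.4,.5,.6,.65): print(th,to(W(p,arm(0,th)(0,172,10))[0]))
```

```text
5.6 [0.5996252  0.09702191 0.24053012] [ 0.4039106   0.16338407 -0.6833061 ]
0.1 [0.6, 22.1, 3.2]
0.2 [-8.4, 36.7, 1.6]
0.3 [-15.9, 52.1, 0.2]
0.4 [-21.9, 68.2, -0.9]
0.5 [-26.3, 84.9, -1.6]
0.6 [-29.0, 101.9, -2.0]
0.65 [-29.7, 110.5, -2.1]
```

Push along the arc, moderately.

Call:
play_rows(steps=[{"xyz": [1, 11, 3], "dr": [0, 0, 0], "claw": 0}, {"xyz": [0, 20, 3], "dr": [0, 0, 0], "claw": 0}, {"xyz": [-2, 26, 3], "dr": [0, 0, 0], "claw": 0}, {"xyz": [-5, 31, 2], "dr": [0, 0, 0], "claw": 0}, {"xyz": [-8, 37, 2], "dr": [0, 0, 0], "claw": 0}, {"xyz": [-12, 44, 1], "dr": [0, 0, 0], "claw": 0}, {"xyz": [-16, 52, 0], "dr": [0, 0, 0], "claw": 0}, {"xyz": [-16, 52, 0], "dr": [0, 0, 0], "claw": 0}])

```text
time_s: 6.27
eef_pos: [0.6069, 0.111, 0.1933]
tcp_rot: [-0.411, 0.41, -0.576, 0.576]
wrist_force: [1.0, -0.9, 1.9]
finger_gap: 0.0002
```

Call:
play_rows(steps=[{"xyz": [-3, 8, -1], "dr": [0, 0, 0], "claw": 0}, {"xyz": [-6, 16, -1], "dr": [0, 0, 0], "claw": 0}, {"xyz": [-8, 24, -1], "dr": [0, 0, 0], "claw": 0}, {"xyz": [-10, 33, -2], "dr": [0, 0, 0], "claw": 0}, {"xyz": [-12, 42, -2], "dr": [0, 0, 0], "claw": 0}, {"xyz": [-13, 49, -2], "dr": [0, 0, 0], "claw": 0}])

```text
time_s: 6.77
eef_pos: [0.6091, 0.1247, 0.1453]
tcp_rot: [0.411, -0.41, 0.576, -0.576]
wrist_force: [-2.1, 2.2, 7.1]
finger_gap: 0.0001
```

Run:
```python
from h import *
o=manip.get_obs();print(o["time_s"],o["eef_pos"],o["wrist_force"])
c=manip.camera("scene");save(c,"scene5.png")
b=cv2.imread("pics/scene5.png")[165:315,190:350]
cv2.imwrite("pics/z5.png",cv2.resize(b,None,fx=4,fy=4,interpolation=cv2.INTER_CUBIC))
```

```text
6.7667 [0.60913627 0.12469326 0.14530923] [-2.07295685  2.21778576  7.08791332]
```

View pics/z5.png

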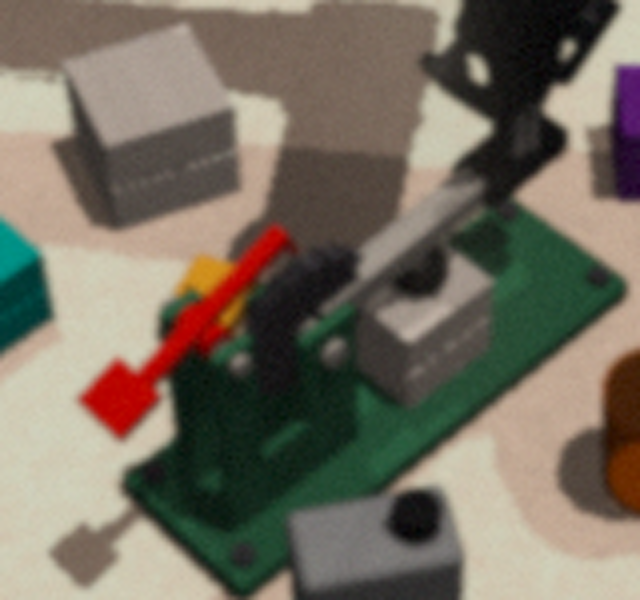

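Going well. Press on in small steps until the force rises.

Call:
play_rows(steps=[{"xyz": [-1, 5, 0], "dr": [0, 0, 0], "claw": 0}, {"xyz": [-1, 9, 0], "dr": [0, 0, 0], "claw": 0}, {"xyz": [-1, 12, 0], "dr": [0, 0, 0], "claw": 0}])

```text
time_s: 7.07
eef_pos: [0.6094, 0.1258, 0.1334]
tcp_rot: [0.411, -0.41, 0.576, -0.576]
wrist_force: [-3.1, 3.9, 5.2]
finger_gap: 0.0004
```

Call:
play_rows(steps=[{"xyz": [0, 2, 0], "dr": [0, 0, 0], "claw": 0}, {"xyz": [0, 3, 0], "dr": [0, 0, 0], "claw": 0}])

```text
time_s: 7.23
eef_pos: [0.6094, 0.1259, 0.1306]
tcp_rot: [0.411, -0.41, 0.576, -0.576]
wrist_force: [-3.0, 4.2, 6.0]
finger_gap: -0.0001
```

Call:
play_rows(steps=[{"xyz": [0, 1, 0], "dr": [0, 0, 0], "claw": 0}, {"xyz": [0, 2, 0], "dr": [0, 0, 0], "claw": 0}])

```text
time_s: 7.4
eef_pos: [0.6095, 0.1259, 0.1301]
tcp_rot: [0.412, -0.409, 0.576, -0.576]
wrist_force: [-8.2, 4.5, 13.9]
finger_gap: 0.0002
```

Call:
play_rows(steps=[{"xyz": [0, 1, 0], "dr": [0, 0, 0], "claw": 0}, {"xyz": [0, 1.5, 0], "dr": [0, 0, 0], "claw": 0}, {"xyz": [0, 1.5, 0], "dr": [0, 0, 0], "claw": 0}])

```text
time_s: 7.65
eef_pos: [0.6095, 0.1259, 0.1301]
tcp_rot: [-0.412, 0.409, -0.576, 0.576]
wrist_force: [-8.7, 4.0, 15.3]
finger_gap: 0.0001
```

Call:
play_rows(steps=[{"xyz": [0, -5, 0], "dr": [0, 0, 0], "claw": 0}, {"xyz": [0, -20, 0], "dr": [0, 0, 0], "claw": 0}, {"xyz": [0, -50, 0], "dr": [0, 0, 0], "claw": 0}, {"xyz": [0, -85, 0], "dr": [0, 0, 0], "claw": 0}, {"xyz": [0, -120, 0], "dr": [0, 0, 0], "claw": 0}, {"xyz": [-20, -150, -25], "dr": [0, 0, 0], "claw": 0}, {"xyz": [-40, -150, -60], "dr": [0, 0, 0], "claw": 0}, {"xyz": [-60, -150, -90], "dr": [0, 0, 0], "claw": 0}, {"xyz": [-80, -150, -120], "dr": [0, 0, 0], "claw": 0}, {"xyz": [-80, -150, -120], "dr": [0, 0, 0], "claw": 0}])

```text
time_s: 8.48
eef_pos: [0.5191, 0.2435, 0.276]
tcp_rot: [0.412, -0.411, 0.576, -0.574]
wrist_force: [0.3, -1.3, 0.7]
finger_gap: -0.0001
```

Run:
```python
from h import *
from fit import W,arm
p=np.load("p.npy")
o=manip.get_obs();print(o["time_s"],o["eef_pos"],o["wrist_force"])
for n in("top","scene"):
    c=manip.camera(n);G=[arm(0,.65)(x,l,10) for l in (135,205) for x in(-18,18)]
    save(c,n+"6.png",proj(c,W(p,G)))
b=cv2.imread("pics/scene6.png")[165:315,190:350]
cv2.imwrite("pics/z6.png",cv2.resize(b,None,fx=4,fy=4,interpolation=cv2.INTER_CUBIC))
```

```text
8.4833 [0.51912699 0.24354232 0.27604238] [ 0.26545136 -1.33271585  0.72732175]
```

View pics/z6.png

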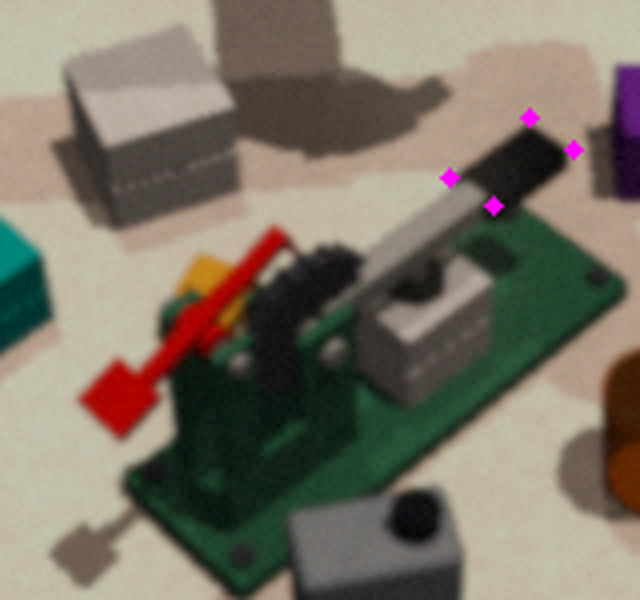

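View pics/top6.png

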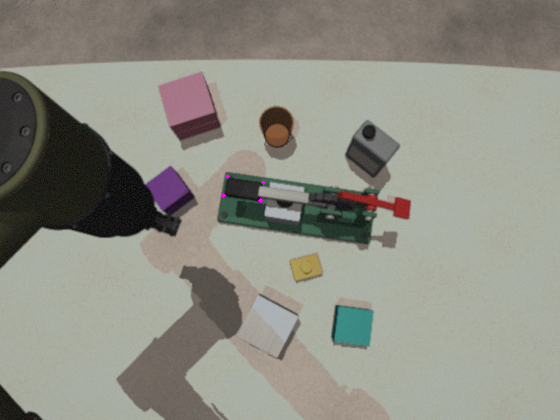

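```bash
python3 -c "
from rig import manip
print(manip.sign_off())"
```

```text
the job is handed in; nothing more can be done
None
```

The press is closed, and I handed the job in after about 8.6 s of robot time.

I pressed the red pad down about 20 mm, then pushed the arm down by its black grip, following its arc.

- **Foot on the mould:** The push came to a firm stop with the fingertips at z = 0.130 m. That is the height given for the grip when the arm is down. The wrist force rose there from about 6 N to 15 N (about 18 N in all) with no further travel.
- **Pawl:** The last pictures show it still released, with its nose clear of the teeth. I judged this by eye and did not measure the final angle.
- **Other things:** The mould, tin, beaker, insert and look-alikes look unmoved in the last pictures. I compared these by eye too.
- **Clearance:** The gripper finished well clear at z = 0.276 m, about 12 cm from the grip sideways.

One check was slightly off. In the last scene picture the grip sat 1–5 px (up to about 1 cm) from where my fitted model put it. The fit itself had errors of up to about 2.5 px in both views, so I relied on the stop and the force instead.

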